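# Hang the strainer cartridge in its bayonet ring and lock it

### The arm

A 6-joint arm with a two-finger parallel gripper is mounted at the origin on the work surface. World frame = base frame: x ahead of the robot, y to its left, z up, the work surface at z = 0. Lengths are in mm, angles in rad, forces in N, time in s.
With the tool pointing down it reaches from about 350 to 775 mm from the base axis. Payload 7.3 kg.
Tool frame: the origin (TCP) lies at the very end of the fingers, on their centre line; the grasp point (between the pads) lies 19 mm behind it; z points along the fingers, y is the direction in which the jaws open and shut (so a half turn about z gives the same grasp; the last joint's range is limited). The gripper opens to 92 mm and grips with 3 to 60 N. Pads are 19 mm wide; open, the fingers measure 130 mm over their backs; the gripper's body (75 mm by 190 mm) begins 47 mm behind the grasp point.
Start: joints at [-1.458, 0.342, 1.524, -0, 1.275, -0.146], TCP at [134.38, -507.533, 198.041] pointing down, gripper open.
Joint ranges: [-2.53, 2.53], [-0.77, 2.02], [0.04, 2.7], [-1, 4.14], [0.28, 2.66], [-3.11, 3.11]. Speed limits (rad/s): [2.57, 2.57, 3.14, 3.14, 3.14, 3.14].

### API

Orientations are given as [roll, pitch, yaw] about the fixed x, y, z axes, in that order (R = Rz(yaw) Ry(pitch) Rx(roll)).
In Python, from plant import * gives the robot as it stands.
- The arm moves only by the tool arm_command, never from a script. Its argument "targets" is text: rows parted by semicolons, each of 7 numbers parted by spaces: the shift along the world's x, y, z in m, then the turn, a rotation vector about the world's x, y, z in degrees, then the finger opening in m, from 0 to 0.0918. A call has 1 to 5 rows; each row is the pose to reach, as a shift and turn from the pose commanded when the call began; what a row does not reach only later rows make up. A row lasts 1/10 s, in which the tool goes at most 50 mm and 8.59 degrees, less where a joint would pass 70% of its speed; a pose out of reach is approached as far as the arm can. A call with a gripper value outside its range is refused whole. The fingers move at their own pace and stop on an object; the grip force is fixed at half the most. Time passes only in rows, so rows that repeat a pose let the fingers close. It gives the time, the measured TCP pose, the force and the opening at its end, in the units of the state.
- get_obs(): the state, without advancing time (a new reading comes with each control period).
- capture(name): name is "side" or "top" or "wrist"; returns a dict with "color" (400x640x3 uint8, red, green, blue), "range_z" (400x640 float32, mm along the optical axis (not along the pixel's ray), 0 where there is no reading), "camera_matrix" (3x3 intrinsics, pixels), "D" ([k1, k2, p1, p2, k3] as OpenCV has them; the pictures are not rectified), "rvec" (rotation vector, rad) and "tvec" (3), from world to camera coordinates, as OpenCV has them; the wrist camera has in their place "tool_from_camera" (4x4, takes a point from camera to tool coordinates, whose origin is the TCP and whose axes are the flange's). Camera axes: x right, y down, z forward; pixel columns grow to the right and rows downward; lengths in mm; the calibration is good to about 2 mm. A picture is of the moment at which its call begins: read the wrist's pose just before it.
- close_job(): hands the job in, once; it reports no verdict.
The state is a dict: "time": time; "joint_positions": joint angles; "dq": joint speeds; "tau": joint torques, N m; "tool_pos": TCP position; "tcp_rot": TCP orientation; "contact_force": force on the tool from outside, world axes, zero at the start; "moment": the same for the moment, N m; "grip_width": finger opening in mm.
Only numpy, scipy, OpenCV 4.12 (cv2) and the standard library are available. Lean on these libraries where they do the work, as an engineer would, in place of code of your own. Each camera call takes 0.05 s, during which the arm holds its last target. There are 200 camera calls.

### The job

Pick up the strainer cartridge that has the two side lugs, hang it in the ring of the bayonet stand with its lugs down through the two entry slots, then twist it clockwise (seen from above) under the hook arms until both lugs drop fully home into the locking notches, and let go. Where the notches are has to be felt: keep the push and the twist gentle, never forcing the cartridge against the stand, and leave everything else on the bench where it is.

Things in the scene. Friction and masses are not known exactly. Their poses are not given: they have to be found in the camera images.
- cartridge_mid (a point): The steel strainer cartridge to be hung: an upright can 70 mm across (72 mm in its top 20 mm, foot tapered to 58) and 64 mm tall, closed on top, with a bar handle above it; 103 mm tall overall, 0.2 to 0.4 kg. This point is on its axis half-way up, 51.5 mm above its underside. x runs through its two lugs and along the bar; z is its axis, up. It is the same after half a turn.
- cartridge_lug (a point): Outer end of one of the cartridge's two square lugs, 52 mm from the axis on its +x side (the other is opposite), at half the lug's height: 54 mm above the cartridge's underside. Each lug is 7 mm wide and 8 mm tall; its underside is 50 mm above the cartridge's underside, 1.5 mm below cartridge_mid.
- cartridge_grip (a point): Middle of the cartridge's bar handle, 96 mm above its underside (44.5 mm above cartridge_mid). The bar runs along x, in line with the lugs: 62 mm long, 12 mm thick along y (grip across this), 14 mm tall; below it are 25 mm of open space down to the can, but for an upright at each end.
- cartridge: The whole cartridge; origin at the centre of its underside, axes as for cartridge_mid.
- plain: A second cartridge, the same can and handle but with no lugs, for another machine. Origin at the centre of its underside. Not wanted: leave it.
- stand: The fixed bayonet stand: a round foot 140 mm across, six rods and a level ring (inside radius 39 mm, outside 54 mm), open in the middle, so that the can goes down through it with 4 mm to spare all round, 3 mm at the can's wider top. Origin at the centre of the foot's underside; z up; the two entry slots lie along +x and -x. Rigid steel, nothing sprung.
- socket (a point): Centre of the ring at the height of its ledge, 100 mm above the bench; axes as the stand's. Lugs let down through the entry slots rest with their undersides at this height, and the cartridge hangs from them. Fully locked, both lug undersides lie 6 mm lower (cartridge_mid 4.5 mm below this point). The cartridge goes down by its weight or a light push.
- slot (a point): Middle of the mouth of one entry slot, at the ring's top, 16 mm above the ledge, on the stand's +x side; the other is opposite. The slots are about 16 mm wide and open at the top. Anticlockwise (seen from above) a wall closes each slot; clockwise, the way is free under the hook arm.
- hook (a point): Middle of one hook arm, on its top, 45 degrees clockwise of the +x slot. Each arm covers the inner half of the ledge from 10.5 to 80 degrees clockwise of its slot's middle, its underside 11 mm and its top 16 mm above the ledge, and ends at a wall that stops the lug.
- ledge (a point): Point on the ledge under that hook arm, 45 degrees clockwise of the slot. Each ledge has one locking notch below its arm, about 17 mm wide and 6 mm deep. The notched ring is clamped anew for each job: the notch's middle is anywhere 24 to 66 degrees clockwise of the slot's middle. That is not measured; feel for it (its outer half shows outside the arm).
- oiler: Grey plastic oil bottle, 54 mm across, 130 mm tall, origin at its foot. Bystander.
- gasket: Black rubber ring, 70 mm across, 10 mm thick. Bystander.
- driver: Screwdriver lying on the bench. Bystander.
- spanner: Spanner lying on the bench. Bystander.
- nut: Round steel nut, 28 mm across, 11 mm tall. Bystander.
- plug: Brass plug, 24 mm across, 22 mm tall. Bystander.
- tray: Open grey steel tray, 140 x 100 x 30 mm. Bystander.
Things that resemble listed ones, but are neither listed nor needed, are in the scene too. Leave any green or turquoise look-alike of the cartridge alone.

How it is judged:
By the outcome, as a careful person would: the job done as asked, in the order asked, and still so for the second after the job is handed in, with the robot touching nothing.
It also fails if it takes over 72 s, if anything falls off the work surface, if the arm or the gripper's body presses on something with over 40 N, if the wrist force passes 120 N, or if a joint passes its speed limit or range.

## Working session

There is one attempt and no reset: what is moved stays moved. The work goes in short steps, Python scripts to look and compute and a tool call to move; the robot and the scene stay as the last step left them, time stands still between calls to the robot, and variables do not carry over. Pictures are saved under pics/ and viewed, about 8 in all and at most 12, crops included, and the job is handed in when it is done.

Besides the shell and the picture viewer there is one more tool, called as name(argument=value, ...) on one line, values as JSON. arm_command: Moves the arm, as the interface text tells. Its arguments: {"type":"object","properties":{"targets":{"type":"string"}},"required":["targets"]}

```bash
mkdir -p pics; cat > h.py <<'E'
from plant import *
import numpy as np, cv2, pickle
def grab(n,tag):
    o=get_obs(); c=capture(n); c=dict(c); c['obs']=o
    pickle.dump(c,open(f'pics/{tag}.pkl','wb')); cv2.imwrite(f'pics/{tag}.png',c['color'][:,:,::-1]); return c
def pose(c):
    """world_from_camera R,t"""
    if 'rvec' in c:
        R=cv2.Rodrigues(np.array(c['rvec'],float))[0]; return R.T,-R.T@np.array(c['tvec'],float).ravel()
    from scipy.spatial.transform import Rotation as Ro
    o=c['obs']; T=np.eye(4); T[:3,:3]=Ro.from_euler('xyz',o['tcp_rot']).as_matrix(); T[:3,3]=o['tool_pos']
    M=T@np.array(c['tool_from_camera']); return M[:3,:3],M[:3,3]
def rays(c,uv):
    p=cv2.undistortPoints(np.array(uv,float).reshape(-1,1,2),np.array(c['camera_matrix'],float),np.array(c['D'],float)).reshape(-1,2)
    return np.c_[p,np.ones(len(p))]
def onplane(c,uv,z):
    R,t=pose(c); d=rays(c,uv)@R.T; return t+d*((z-t[2])/d[:,2])[:,None]
def cloud(c):
    v,u=np.mgrid[:400,:640]; r=rays(c,np.c_[u.ravel(),v.ravel()])
    R,t=pose(c); z=c['range_z'].ravel()[:,None]; P=(r*z)@R.T+t; P[z[:,0]==0]=np.nan
    return P.reshape(400,640,3)
E
python3 - <<'E'
from h import *
o=get_obs(); print({k:np.round(v,3) for k,v in o.items()})
a=grab('top','top0');b=grab('side','side0')
cv2.imwrite('pics/both0.png',cv2.resize(np.vstack([a['color'],b['color']])[:,:,::-1],(480,600)))
P=cloud(a); print(pose(a)[1],pose(b)[1])
E
```

```text
{'time': np.float64(0.0), 'joint_positions': array([-1.458,  0.343,  1.525, -0.   ,  1.275, -0.146]), 'dq': array([-0.002, -0.001, -0.001,  0.   , -0.002, -0.001]), 'tau': array([-2.0000e-03, -4.3125e+01, -2.4422e+01,  7.2000e-02,  5.6000e-02,
       -0.0000e+00]), 'tool_pos': array([ 134.315, -507.053,  197.339]), 'tcp_rot': array([-3.14 , -0.   ,  0.259]), 'contact_force': array([0.093, 0.255, 0.03 ]), 'moment': array([ 0.053,  0.014, -0.044]), 'grip_width': np.float64(91.592)}
[478.15957214  -7.78707791 952.03896564] [ 67.17798367 559.60957508 931.44205514]
```

View pics/top0.png

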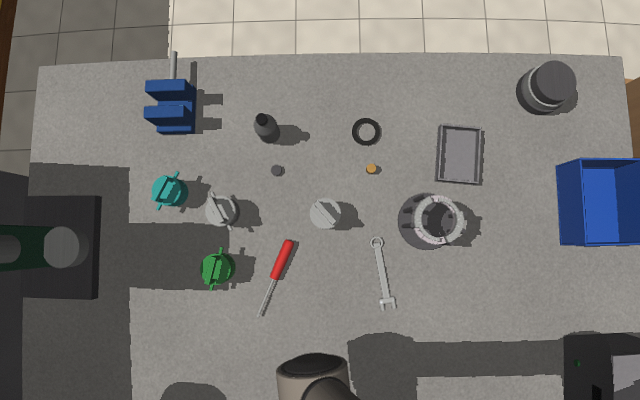

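View pics/side0.png

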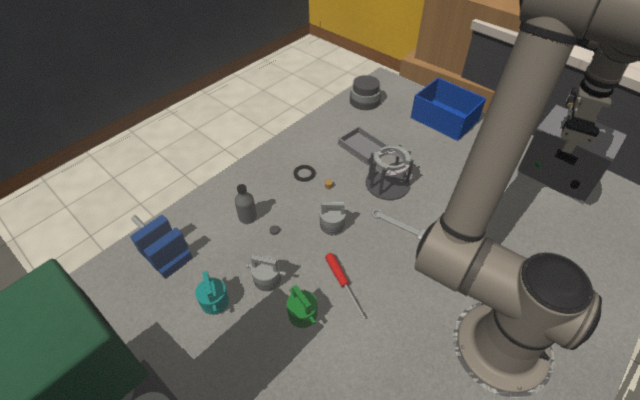

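The top view shows the lugged steel cartridge at about (222,210), the plain one at (325,213), the stand's ring at (438,219), and the green and turquoise look-alikes at (216,268) and (168,190).

```bash
python3 - <<'E'
from h import *
a=pickle.load(open('pics/top0.pkl','rb')); P=cloud(a)
def roi(u0,v0,u1,v1,z0,z1):
    Q=P[v0:v1,u0:u1].reshape(-1,3); return Q[(Q[:,2]>z0)&(Q[:,2]<z1)]
for n,r in dict(cart=(195,185,250,235),plain=(300,190,350,235),stand=(395,185,485,255)).items():
    Q=roi(*r,5,200); print(n,len(Q),np.percentile(Q,[1,50,99],axis=0).round(1).tolist(), np.histogram(Q[:,2],bins=range(0,130,8))[0])
for n,r,z in (('cart bar',(195,185,250,235),(93,112)),('plain bar',(300,190,350,235),(90,112))):
    Q=roi(*r,*z); 
    (c,s,ang)=cv2.minAreaRect(Q[:,:2].astype(np.float32)); print(n,len(Q),c,s,ang,Q[:,2].mean())
Q=roi(195,185,250,235,48,75); (c,rr)=cv2.minEnclosingCircle(Q[:,:2].astype(np.float32));print('can',c,rr)
Q=roi(395,185,485,255,108,130); (c,rr)=cv2.minEnclosingCircle(Q[:,:2].astype(np.float32));print('ring',c,rr,np.median(Q[:,2]))
def big(n,u0,v0,u1,v1): return cv2.resize(a['color'][v0:v1,u0:u1],(400,400),interpolation=cv2.INTER_CUBIC)
cv2.imwrite('pics/crop0.png',np.hstack([big(0,190,180,250,240),big(0,395,175,485,265)])[:,:,::-1])
E
```

```text
cart 875 [[496.2, 211.0, 11.3], [535.7, 237.0, 64.5], [576.4, 278.3, 105.3]] [  7  15  18  17  14  20  28 251 312   6   6  22 116  43   0   0]
plain 757 [[497.5, -32.3, 59.9], [529.6, 0.0, 64.6], [564.2, 34.4, 106.1]] [  3   0   0   0   0   0   2 272 321   0   3   3 108  45   0   0]
stand 2880 [[446.5, -304.7, 5.4], [510.2, -247.3, 10.5], [573.0, -181.3, 118.4]] [759 797  16  16  12   8   8  11  13   9  17 128 263  66 752   5]
cart bar 168 (536.9019165039062, 243.7044677734375) (60.076866149902344, 12.678915977478027) 28.117748260498047 102.37909127053923
plain bar 156 (530.2264404296875, 0.1482219696044922) (60.79511260986328, 12.034895896911621) 41.55389404296875 102.98834326001285
can (536.4074096679688, 245.8976287841797) 50.478111267089844
ring (513.1226806640625, -246.05503845214844) 63.060508728027344 115.5983834120434
```

View pics/crop0.png

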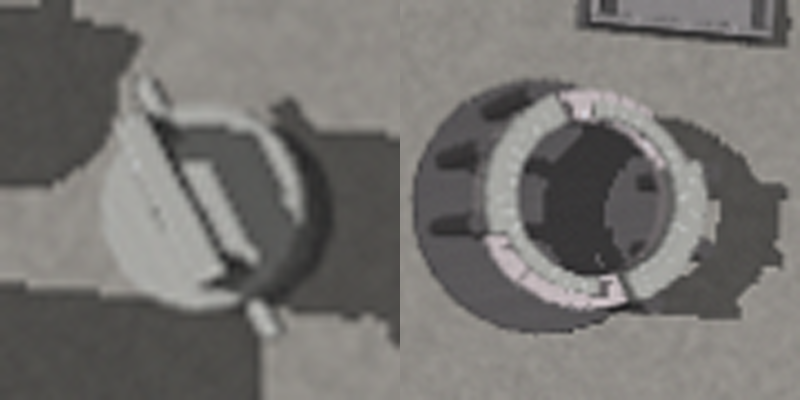

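The left crop shows the cartridge with its bar running from (130,110) to (225,285) and its lugs in line. The right crop shows the stand with slots near (580,100) and (610,290). I'll look at the stand from close by on the way.

arm_command(targets="0.038 0.026 0.05 0 0 0 0.09; 0.08 0.055 0.1 0 0 0 0.09; 0.12 0.083 0.1 0 0 0 0.09; 0.16 0.11 0.1 0 0 0 0.09; 0.2 0.138 0.1 0 0 0 0.09")

```text
time: 0.6
tool_pos: [313.3, -384.2, 297.6]
tcp_rot: [3.14, -0.0, 0.258]
contact_force: [-0.3, -0.9, -0.3]
grip_width: 90.2
```

arm_command(targets="0.04 0.027 0 0 0 0 0.09; 0.08 0.055 0 0 0 0 0.09; 0.12 0.083 0 0 0 0 0.09; 0.15 0.105 0 0 0 0 0.09; 0.15 0.105 0 0 0 0 0.09")

```text
time: 1.1
tool_pos: [464.8, -276.9, 295.8]
tcp_rot: [-3.14, -0.0, 0.264]
contact_force: [-1.4, 0.2, -0.1]
grip_width: 90.0
```

```bash
python3 - <<'E'
from h import *
o=get_obs();print(o['time'],o['tool_pos'],o['tcp_rot'],o['dq'].round(2))
c=grab('wrist','w1'); R,t=pose(c); print(t,R[:,2])
P=cloud(c); S=P[...,2]; m=(np.abs(S-116)<4); print(m.sum(), np.nanpercentile(P[m],[1,50,99],axis=0))
E
```

```text
1.1 [ 464.7528139  -276.90892707  295.81566839] [-3.13991026e+00 -4.83963005e-04  2.64192560e-01] [-0.08 -0.02  0.03 -0.04  0.   -0.06]
[ 544.81609978 -254.89694799  482.30981395] [-0.29573976 -0.07837177 -0.95204824]
2349 [[ 459.85687882 -302.43535386  112.60673447]
 [ 514.86952366 -235.6591348   115.70204176]
 [ 564.64693405 -186.57086842  117.59046927]]
```

View pics/w1.png

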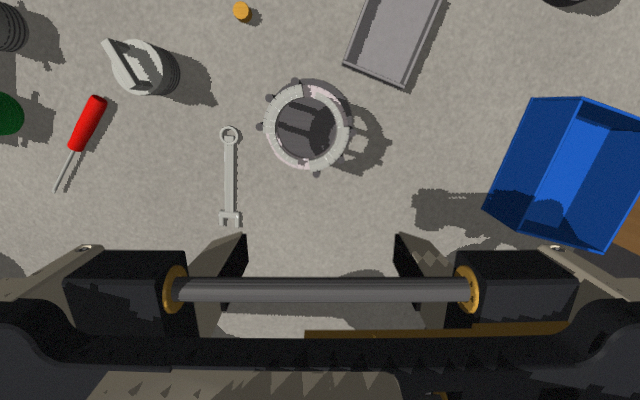

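The wrist view shows the ring at (305,125). I'll take a polar height profile from the depth image for the centre, the slots and possibly the notches.

```bash
cat > ring.py <<'E'
from h import *
from scipy.optimize import least_squares
def centre(P,near=(513,-246)):
    Q=P.reshape(-1,3); Q=Q[(np.abs(Q[:,2]-116)<4)&(np.hypot(Q[:,0]-near[0],Q[:,1]-near[1])<60)]
    f=lambda p:[0] 
    ang=np.arctan2(Q[:,1]-near[1],Q[:,0]-near[0]); r=np.hypot(Q[:,0]-near[0],Q[:,1]-near[1]); k=(ang//0.2).astype(int)
    out=np.array([Q[k==i][np.argmax(r[k==i])] for i in set(k)])
    s=least_squares(lambda p:np.hypot(out[:,0]-p[0],out[:,1]-p[1])-54,near,loss='soft_l1'); return s.x,np.sqrt(np.mean(s.fun**2))
def prof(P,c):
    Q=P.reshape(-1,3); Q=Q[~np.isnan(Q[:,0])]; d=Q[:,:2]-c; r=np.hypot(*d.T); a=np.degrees(np.arctan2(d[:,1],d[:,0]))%360
    for lo,hi in ((40,45),(48,53)):
        m=(r>lo)&(r<hi)&(Q[:,2]>80); print(lo,hi,' '.join(f"{x}:{np.median(Q[m&(a>=x)&(a<x+6)][:,2]):.0f}/{(m&(a>=x)&(a<x+6)).sum()}" for x in range(0,360,6)))
E
python3 - <<'E'
from ring import *
for t in ('w1','top0'):
    c=pickle.load(open(f'pics/{t}.pkl','rb')); P=cloud(c); x,e=centre(P); print(t,x,e); prof(P,x)
    m=np.array([]) 
c=pickle.load(open('pics/w1.pkl','rb'))
cv2.imwrite('pics/w1ring.png',cv2.resize(c['color'][70:180,250:380],(780,660),interpolation=cv2.INTER_CUBIC)[:600,:,::-1])
E
```

```text
w1 [ 511.40648563 -244.10706944] 5.560771681887213
40 45 0:100/15 6:99/13 12:100/16 18:115/18 24:116/16 30:116/17 36:116/15 42:115/15 48:116/16 54:116/17 60:116/15 66:115/15 72:116/15 78:116/14 84:116/15 90:115/12 96:116/14 102:116/15 108:116/15 114:116/14 120:115/18 126:407/628 132:414/249 138:414/252 144:429/1244 150:415/806 156:404/47 162:116/16 168:116/14 174:116/17 180:100/12 186:100/10 192:100/11 198:116/10 204:115/13 210:116/13 216:116/13 222:116/14 228:416/72 234:418/312 240:431/1644 246:408/475 252:405/111 258:116/15 264:116/13 270:116/13 276:116/17 282:116/14 288:116/14 294:116/16 300:116/15 306:116/14 312:116/15 318:116/16 324:116/15 330:116/16 336:116/16 342:116/16 348:116/16 354:116/14
48 53 0:100/19 6:99/19 12:100/16 18:116/23 24:116/21 30:116/18 36:116/19 42:116/18 48:115/19 54:116/19 60:116/17 66:116/16 72:116/19 78:116/18 84:116/18 90:116/18 96:116/18 102:116/17 108:108/8 114:100/9 120:408/458 126:425/1039 132:426/711 138:428/1094 144:432/491 150:414/88 156:392/607 162:357/393 168:100/6 174:100/9 180:100/13 186:100/16 192:100/14 198:115/10 204:116/16 210:116/16 216:1
[... 294 characters left out ...]
.124387025445332
40 45 0:101/6 6:101/3 12:116/1 18:117/3 24:116/5 30:115/6 36:116/5 42:114/5 48:116/5 54:116/5 60:116/6 66:115/5 72:114/4 78:116/6 84:117/6 90:116/4 96:117/4 102:115/4 108:116/5 114:116/5 120:115/6 126:116/4 132:114/7 138:118/4 144:115/6 150:117/6 156:116/5 162:117/4 168:117/4 174:116/5 180:116/1 186:99/2 192:98/5 198:110/10 204:115/4 210:116/5 216:114/7 222:117/5 228:114/7 234:116/8 240:107/9 246:110/8 252:115/8 258:110/12 264:114/9 270:108/10 276:104/10 282:106/11 288:107/13 294:106/12 300:113/12 306:95/10 312:113/12 318:107/10 324:112/9 330:113/11 336:115/7 342:110/9 348:115/7 354:108/8
48 53 0:100/4 6:99/5 12:101/3 18:116/3 24:117/6 30:116/7 36:117/5 42:116/4 48:115/9 54:117/4 60:115/6 66:113/11 72:114/8 78:112/10 84:114/13 90:112/10 96:115/7 102:116/7 108:101/7 114:99/6 120:93/5 126:93/5 132:95/6 138:100/7 144:99/5 150:100/7 156:100/6 162:100/5 168:100/6 174:99/5 180:101/5 186:100/6 192:99/5 198:104/10 204:117/6 210:115/5 216:116/5 222:116/8 228:116/5 234:116/4 240:115/6 246:117/4 252:116/8 258:115/5 264:115/7 270:118/4 276:116/6 282:116/6 288:115/3 294:103/1 300:115/1 306:112/1 312:nan/0 318:116/2 324:115/1 330:107/2 336:99/5 342:100/3 348:100/5 354:101/5
  return _methods._mean(a, axis=axis, dtype=dtype,
  ret = ret.dtype.type(ret / rcount)
```

View pics/w1ring.png

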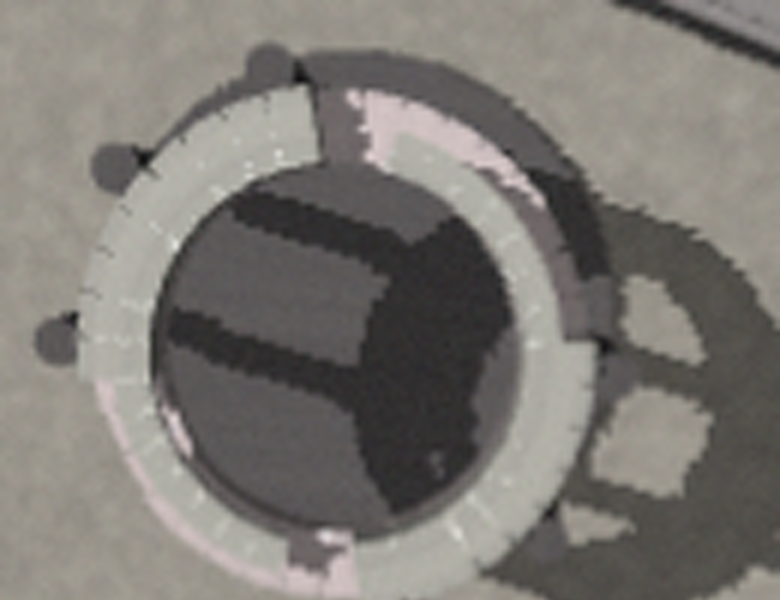

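The ring crop shows the entry slots near (345,125) and (315,560), the hook arms clockwise of them, and the darker notch around (570,220). I'll refine the centre and the angles.

```bash
python3 - <<'E'
from ring import *
for t in ('w1','top0'):
    P=cloud(pickle.load(open(f'pics/{t}.pkl','rb'))); Q=P.reshape(-1,3); Q=Q[(np.abs(Q[:,2]-116)<4)]; c=np.array([513,-246.])
    for _ in range(4):
        d=Q[:,:2]-c; r=np.hypot(*d.T); s=(r<58)&(r>33); q=Q[s]; d=d[s]; r=r[s]; k=(np.degrees(np.arctan2(d[:,1],d[:,0]))//8).astype(int)
        B=np.array([q[k==i][np.argmin(r[k==i])] for i in set(k) if r[k==i].min()<44])
        f=least_squares(lambda p:np.hypot(B[:,0]-p[0],B[:,1]-p[1])-p[2],[*c,39],loss='soft_l1'); c=f.x[:2]
    print(t,f.x,np.sqrt(np.mean(f.fun**2)),len(B))
    Q=P.reshape(-1,3); d=Q[:,:2]-c; r=np.hypot(*d.T); a=np.degrees(np.arctan2(d[:,1],d[:,0]))
    for nm,zz,rr,aa in (('slot+',(97,103),(40,45.5),(-20,40)),('notch+',(90,97),(47.5,53),(-80,-20)),('slot-',(97,103),(40,45.5),(160,200)),('notch-',(90,97),(47.5,53),(100,160))):
        m=(r>rr[0])&(r<rr[1])&(Q[:,2]>zz[0])&(Q[:,2]<zz[1])&((a-aa[0])%360<aa[1]-aa[0])
        w=(a[m]-aa[0])%360+aa[0]
        if m.any(): print(nm,m.sum(),np.percentile(w,[2,50,98]).round(1),'chord mid',((np.percentile(w,2)+np.percentile(w,98))/2).round(1))
E
```

```text
w1 [ 511.60880094 -244.62667117   39.27927524] 0.4727205360551431 42
slot+ 55 [ 0.6 10.1 18.5] chord mid 9.6
notch+ 52 [-60.8 -51.  -41.1] chord mid -50.9
slot- 48 [163.5 186.1 197.3] chord mid 180.4
notch- 11 [120.6 128.1 139.4] chord mid 130.0
top0 [ 512.91942607 -245.0972936    39.75523383] 0.6783078477521295 42
slot+ 14 [-15.7   0.8  11.5] chord mid -2.1
notch+ 1 [-22.6 -22.6 -22.6] chord mid -22.6
slot- 9 [189.1 193.8 197.7] chord mid 193.4
notch- 21 [110.4 129.1 139.6] chord mid 125.0
```

arm_command(targets="0 0.05 0 0 0 4 0.09; 0.01 0.1 0 0 0 8 0.09; 0.02 0.15 0 0 0 13 0.09; 0.02 0.2 0 0 0 13 0.09; 0.02 0.25 0 0 0 13 0.09")

```text
time: 1.65
tool_pos: [481.2, -31.5, 296.5]
tcp_rot: [3.141, 0.001, 0.484]
contact_force: [0.3, 1.0, -0.8]
grip_width: 90.0
```

arm_command(targets="0 0.05 0 0 0 0 0.09; 0 0.1 0 0 0 0 0.09; 0 0.13 0 0 0 0 0.09; 0 0.15 0 0 0 0 0.09; 0 0.15 0 0 0 0 0.09")

```text
time: 2.15
tool_pos: [481.5, 118.8, 296.5]
tcp_rot: [-3.141, 0.0, 0.488]
contact_force: [0.1, -0.6, -0.2]
grip_width: 90.2
```

```bash
python3 - <<'E'
from h import *
c=grab('wrist','w2'); o=c['obs']; print(o['time'],o['tool_pos'],o['tcp_rot'])
Q=cloud(c).reshape(-1,3); m=(np.hypot(Q[:,0]-537,Q[:,1]-244)<60)
q=Q[m&(Q[:,2]>94)&(Q[:,2]<110)]; print('bar',len(q),cv2.minAreaRect(q[:,:2].astype(np.float32)),q[:,2].mean())
q=Q[m&(Q[:,2]>50)&(Q[:,2]<70)]; print('top',len(q),cv2.minEnclosingCircle(q[:,:2].astype(np.float32)))
E
```

```text
2.15 [481.47022121 118.83418179 296.49308255] [-3.14136375e+00  3.83133560e-04  4.87626152e-01]
bar 570 ((536.8327026367188, 247.4642333984375), (61.503665924072266, 12.589153289794922), 28.84882926940918) 102.1813542623842
top 1782 ((536.6907958984375, 246.2217559814453), 51.525604248046875)
```

arm_command(targets="0.02 0.045 0 0 0 1 0.06; 0.038 0.09 -0.02 0 0 1 0.06; 0.055 0.128 -0.05 0 0 1 0.06; 0.055 0.128 -0.1 0 0 1 0.06; 0.055 0.128 -0.14 0 0 1 0.06")

```text
time: 2.7
tool_pos: [537.3, 244.7, 154.1]
tcp_rot: [3.141, 0.001, 0.503]
contact_force: [0.6, -0.5, 0.3]
grip_width: 60.8
```

```bash
python3 - <<'E'
from h import *
c=grab('wrist','w3'); o=c['obs']; print(o['time'],o['tool_pos'],o['tcp_rot'])
Q=cloud(c).reshape(-1,3); m=(np.hypot(Q[:,0]-537,Q[:,1]-246)<60)
q=Q[m&(Q[:,2]>94)&(Q[:,2]<110)]; print('bar',len(q),cv2.minAreaRect(q[:,:2].astype(np.float32)),q[:,2].mean())
E
```

```text
2.7 [537.29988311 244.71875876 154.12448024] [3.14104605e+00 1.13149675e-03 5.02878440e-01]
bar 940 ((536.5387573242188, 246.69386291503906), (62.03528594970703, 11.6841459274292), 28.31645393371582) 102.76119812528907
```

View pics/w3.png

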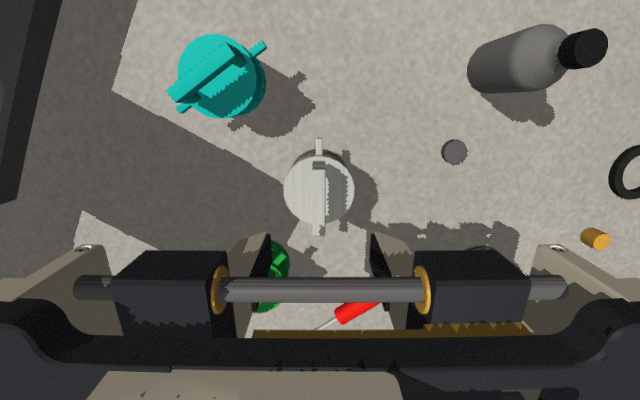

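The wrist view shows the bar centred between the jaws at about (320,195) with both lugs in line. Next I descend and grip.

arm_command(targets="-0.0007 0.002 -0.04 0 0 -0.5 0.06; -0.0007 0.002 -0.06 0 0 -0.5 0.06; -0.0007 0.002 -0.077 0 0 -0.5 0.06; -0.0007 0.002 -0.077 0 0 -0.5 0.04; -0.0007 0.002 -0.077 0 0 -0.5 0.005")

```text
time: 3.25
tool_pos: [537.3, 246.7, 80.9]
tcp_rot: [3.141, -0.001, 0.493]
contact_force: [-0.4, -0.8, 0.1]
grip_width: 48.4
```

arm_command(targets="0 0 0 0 0 0 0.005; 0 0 0 0 0 0 0.005; 0 0 0 0 0 0 0.005; 0 0 0 0 0 0 0.005; 0 0 0 0 0 0 0.005")

```text
time: 3.75
tool_pos: [536.3, 248.0, 79.9]
tcp_rot: [3.141, -0.0, 0.495]
contact_force: [-0.2, -0.4, 0.3]
grip_width: 8.7
```

arm_command(targets="0 0 0 0 0 0 0.005; 0 0 0 0 0 0 0.005")

```text
time: 3.95
tool_pos: [536.2, 248.0, 79.6]
tcp_rot: [3.142, 0.0, 0.495]
contact_force: [-0.6, 0.1, -0.5]
grip_width: 5.4
```

```bash
python3 - <<'E'
from h import *
c=grab('wrist','w4'); o=c['obs']; print({k:np.round(v,3) for k,v in o.items()})
Q=cloud(c).reshape(-1,3); m=(np.hypot(Q[:,0]-537,Q[:,1]-246)<60)
q=Q[m&(Q[:,2]>94)&(Q[:,2]<104)]; print('bar',len(q),cv2.minAreaRect(q[:,:2].astype(np.float32)),q[:,2].mean())
E
```

```text
{'time': np.float64(3.95), 'joint_positions': array([ 0.304,  0.573,  1.495, -0.   ,  1.074,  1.38 ]), 'dq': array([-0.002,  0.001, -0.   , -0.001, -0.   , -0.002]), 'tau': array([ 2.0000e-03, -5.2105e+01, -2.1908e+01,  4.5000e-02, -7.1000e-02,
       -0.0000e+00]), 'tool_pos': array([536.183, 248.018,  79.606]), 'tcp_rot': array([3.142, 0.   , 0.495]), 'contact_force': array([-0.554,  0.111, -0.52 ]), 'moment': array([ 0.006, -0.046,  0.031]), 'grip_width': np.float64(5.392)}
bar 1081 ((539.530029296875, 248.4686279296875), (55.42850112915039, 11.599715232849121), 28.289562225341797) 102.39777951333669
```

View pics/w4.png

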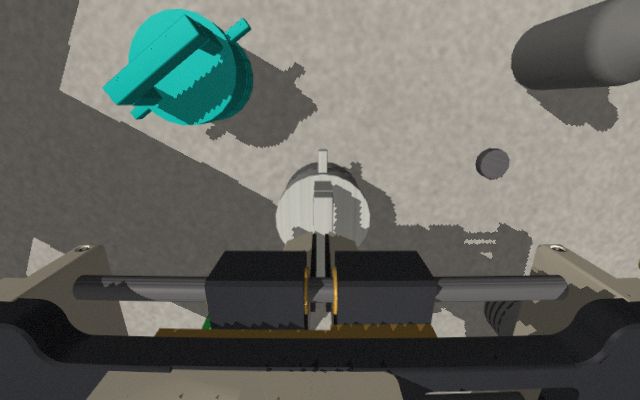

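The wrist view shows the fingers around (322,260) with the opening down to 5 mm, less than the 12 mm bar. I'll check this from outside before lifting.

```bash
python3 - <<'E'
from h import *
a=grab('top','top1');b=grab('side','side1')
cv2.imwrite('pics/c1.png',np.hstack([cv2.resize(a['color'][170:250,180:260],(400,400),interpolation=cv2.INTER_CUBIC),cv2.resize(b['color'][210:310,220:320],(400,400),interpolation=cv2.INTER_CUBIC)])[:,:,::-1])
c=pickle.load(open('pics/w4.pkl','rb'));P=cloud(c)
for v in range(180,330,10): print(v,[np.round(P[v,u]).tolist() for u in (312,322,332)])
E
```

```text
180 [[560.0, 269.0, 64.0], [564.0, 262.0, 64.0], [568.0, 256.0, 65.0]]
190 [[554.0, 265.0, 65.0], [563.0, 262.0, 88.0], [566.0, 256.0, 87.0]]
200 [[547.0, 262.0, 64.0], [562.0, 261.0, 103.0], [565.0, 256.0, 103.0]]
210 [[539.0, 258.0, 63.0], [556.0, 258.0, 101.0], [559.0, 253.0, 102.0]]
220 [[533.0, 254.0, 63.0], [550.0, 255.0, 102.0], [553.0, 250.0, 102.0]]
230 [[526.0, 250.0, 64.0], [544.0, 252.0, 103.0], [548.0, 247.0, 103.0]]
240 [[541.0, 257.0, 115.0], [539.0, 249.0, 103.0], [548.0, 248.0, 119.0]]
250 [[542.0, 257.0, 130.0], [532.0, 245.0, 102.0], [548.0, 248.0, 131.0]]
260 [[543.0, 257.0, 140.0], [526.0, 242.0, 102.0], [548.0, 249.0, 142.0]]
270 [[542.0, 256.0, 148.0], [520.0, 239.0, 103.0], [547.0, 249.0, 149.0]]
280 [[562.0, 266.0, 189.0], [563.0, 263.0, 188.0], [565.0, 260.0, 188.0]]
290 [[560.0, 265.0, 191.0], [562.0, 262.0, 192.0], [563.0, 259.0, 191.0]]
300 [[557.0, 263.0, 192.0], [559.0, 260.0, 191.0], [560.0, 258.0, 191.0]]
310 [[nan, nan, nan], [417.0, 183.0, 0.0], [538.0, 244.0, 165.0]]
320 [[400.0, 186.0, 0.0], [405.0, 176.0, -1.0], [534.0, 242.0, 166.0]]
```

View pics/c1.png

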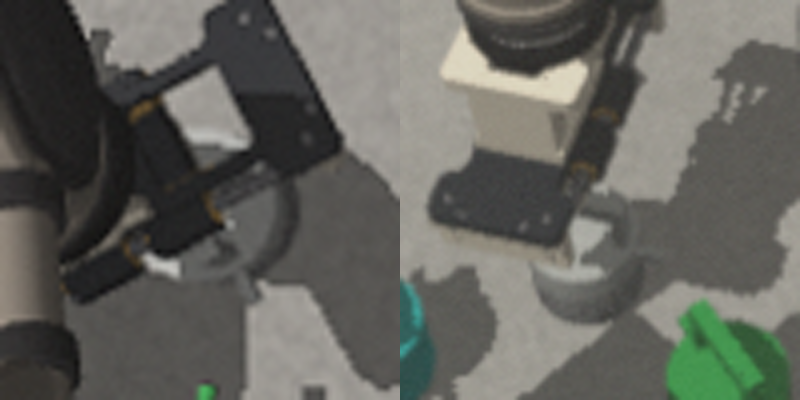

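The crops show the fingers straddling the bar. A small lift will show whether it holds.

arm_command(targets="0 0 0.005 0 0 0 0.005; 0 0 0.01 0 0 0 0.005; 0 0 0.02 0 0 0 0.005; 0 0 0.02 0 0 0 0.005")

```text
time: 4.5
tool_pos: [537.3, 248.3, 101.6]
tcp_rot: [3.141, -0.003, 0.494]
contact_force: [0.5, -0.7, -0.0]
grip_width: 5.1
```

```bash
python3 - <<'E'
from h import *
c=grab('wrist','w5'); o=c['obs']; print(o['tool_pos'],o['contact_force'],o['grip_width'])
Q=cloud(c).reshape(-1,3); m=(np.hypot(Q[:,0]-537,Q[:,1]-246)<60)
q=Q[m&(Q[:,2]>94)&(Q[:,2]<130)]
print(np.histogram(q[:,2],range(94,132,3)))
q=Q[m&(Q[:,2]>58)&(Q[:,2]<90)];print(np.histogram(q[:,2],range(58,91,3)))
E
```

```text
[537.34552112 248.32746509 101.6486074 ] [ 0.45874661 -0.70508197 -0.00548698] 5.085909801988919
(array([ 19,  19, 704, 374,   0,   0,   0,   0,   0,   0,   0,   4]), array([ 94,  97, 100, 103, 106, 109, 112, 115, 118, 121, 124, 127, 130]))
(array([ 112, 2173, 1578,   15,   13,   16,   14,   17,   16,   19]), array([58, 61, 64, 67, 70, 73, 76, 79, 82, 85, 88]))
```

The lift showed no load and the cartridge stayed down. I'll measure the real fingertip position in the tool frame.

```bash
python3 - <<'E'
from h import *
for t in ('w1','w3','w5'):
    c=pickle.load(open(f'pics/{t}.pkl','rb')); M=np.array(c['tool_from_camera'])
    if t=='w1': print(M.round(3), c['camera_matrix'])
    v,u=np.mgrid[:400,:640]; r=rays(c,np.c_[u.ravel(),v.ravel()]); z=c['range_z'].ravel()
    T=(r*z[:,None])@M[:3,:3].T+M[:3,3]; T=T.reshape(400,640,3); Z=c['range_z']
    for col in ((245,248,240) if t=='w1' else (250,260,268) if t=='w3' else (310,316,330,334)):
        print(t,col,[(v,*T[v,col].round(0).tolist()) for v in range(228,280,6) if Z[v,col]>0])
E
```

```text
[[-1.00000e-03 -9.52000e-01 -3.06000e-01  8.31240e+01]
 [ 1.00000e+00 -1.00000e-03  0.00000e+00 -6.55000e-01]
 [-0.00000e+00 -3.06000e-01  9.52000e-01 -1.86453e+02]
 [ 0.00000e+00  0.00000e+00  0.00000e+00  1.00000e+00]] [[286.99540804   0.         320.20683004]
 [  0.         286.99540804 197.04843173]
 [  0.           0.           1.        ]]
w1 245 [(228, -132.0, -139.0, 297.0), (234, 9.0, -46.0, -30.0), (240, 7.0, -45.0, -33.0), (246, 3.0, -45.0, -33.0), (252, -1.0, -46.0, -33.0), (258, -4.0, -46.0, -35.0), (264, -7.0, -46.0, -36.0), (270, -221.0, -146.0, 297.0), (276, -234.0, -147.0, 296.0)]
w1 248 [(228, -132.0, -133.0, 297.0), (234, -144.0, -134.0, 296.0), (240, -156.0, -135.0, 297.0), (246, -169.0, -136.0, 296.0), (252, -181.0, -137.0, 296.0), (258, -8.0, -46.0, -28.0), (264, -207.0, -139.0, 296.0), (270, -220.0, -140.0, 296.0), (276, -234.0, -142.0, 297.0)]
w1 240 [(228, -132.0, -148.0, 297.0), (234, 11.0, -48.0, -33.0), (240, 10.0, -46.0, -39.0), (246, 8.0, -46.0, -42.0), (252, 5.0, -46.0, -43.0), (258, 1.0, -46.0, -44.0), (264, -2.0, -46.0, -45.0), (270, -5.0, -46.0, -47.
[... 1020 characters left out ...]
]
w5 316 [(228, 1.0, -4.0, -2.0), (234, 9.0, -3.0, -28.0), (240, 9.0, -3.0, -37.0), (246, 9.0, -3.0, -43.0), (252, 5.0, -3.0, -43.0), (258, 2.0, -3.0, -45.0), (264, -1.0, -3.0, -46.0), (270, -5.0, -3.0, -47.0), (276, -7.0, -3.0, -48.0)]
w5 330 [(228, 0.0, 6.0, -1.0), (234, 10.0, 5.0, -31.0), (240, 11.0, 5.0, -40.0), (246, 11.0, 5.0, -47.0), (252, 11.0, 4.0, -54.0), (258, 10.0, 4.0, -58.0), (264, 9.0, 4.0, -64.0), (270, 9.0, 4.0, -69.0), (276, 9.0, 4.0, -74.0)]
w5 334 [(228, -17.0, 11.0, 38.0), (234, 11.0, 7.0, -32.0), (240, 10.0, 7.0, -39.0), (246, 11.0, 7.0, -49.0), (252, 11.0, 6.0, -55.0), (258, 11.0, 6.0, -61.0), (264, 10.0, 6.0, -65.0), (270, 34.0, 4.0, -108.0), (276, 34.0, 3.0, -111.0)]
```

The depth image puts the fingertips about 27 mm behind the reported TCP (tool z about -27), so the fingers closed just above the bar. I'll pin that offset down while opening and re-centring.

```bash
python3 - <<'E'
from h import *
c=pickle.load(open('pics/w5.pkl','rb')); M=np.array(c['tool_from_camera'])
v,u=np.mgrid[:400,:640]; r=rays(c,np.c_[u.ravel(),v.ravel()]); z=c['range_z'].ravel()
T=((r*z[:,None])@M[:3,:3].T+M[:3,3]).reshape(400,640,3)
m=(T[...,2]<-15)&(T[...,2]>-60)&(abs(T[...,0])<15)&(c['range_z']>0)
print('min/max z percentiles',np.percentile(T[m][:,2],[95,98,99,100]),T[m][:,0].max())
for v in range(228,240): print(v,[(uu,*T[v,uu].round(1).tolist()) for uu in (300,306,311,316,330,335,340) if m[v,uu]])
for col in (300,306,312): print(col,min([v for v in range(200,270) if m[v,col]],default=None))
E
```

```text
min/max z percentiles [-32.2526779  -30.32848646 -29.50210401 -28.07313378] 11.769857926088235
228 []
229 []
230 []
231 []
232 [(311, 10.3, -6.3, -28.5), (330, 10.7, 5.1, -29.3)]
233 [(311, 10.5, -6.2, -30.3), (330, 11.0, 5.1, -31.4)]
234 [(306, 10.5, -9.1, -31.8), (311, 10.8, -6.1, -32.3), (316, 8.9, -3.3, -28.2), (330, 10.4, 5.1, -31.5), (335, 10.1, 8.1, -31.0)]
235 [(306, 10.6, -9.1, -33.3), (311, 10.4, -6.1, -32.8), (316, 9.2, -3.2, -30.3), (330, 10.6, 5.0, -33.3), (335, 10.6, 7.9, -33.3)]
236 [(300, 10.2, -12.5, -33.8), (306, 11.2, -8.9, -35.9), (311, 10.1, -6.1, -33.5), (316, 8.9, -3.2, -31.1), (330, 10.6, 5.0, -34.6), (335, 10.4, 7.9, -34.2), (340, 10.7, 10.8, -34.9)]
237 [(300, 10.9, -12.3, -36.6), (306, 10.5, -8.9, -35.8), (311, 11.0, -6.0, -36.7), (316, 8.8, -3.2, -32.3), (330, 10.6, 4.9, -35.9), (335, 10.7, 7.8, -36.2), (340, 10.4, 10.7, -35.6)]
238 [(300, 10.3, -12.4, -36.6), (306, 9.9, -8.9, -35.9), (311, 9.7, -6.1, -35.5), (316, 8.8, -3.2, -33.6), (330, 10.7, 4.9, -37.5), (335, 10.5, 7.8, -37.0), (340, 10.6, 10.6, -37.3)]
239 [(300, 10.7, -12.2, -38.6), (306, 10.4, -8.8, -38.2), (311, 10.4, -6.0, -38.1), (316, 9.3, -3.2, -35.9), (330, 10.5, 4.8, -38.4), (335, 10.2, 7.7, -37.8), (340, 10.6, 10.5, -38.6)]
300 236
306 234
312 232
```

arm_command(targets="0 0 0 0 0 0 0.06; 0 0 0 0 0 0 0.06; 0 0 0 0 0 0 0.06; 0 0 0 0 0 0 0.06; 0 0 0 0 0 0 0.06")

```text
time: 5.05
tool_pos: [536.2, 247.9, 99.5]
tcp_rot: [3.142, 0.0, 0.494]
contact_force: [-0.5, 0.0, 0.4]
grip_width: 40.6
```

arm_command(targets="0 0 0 0 0 0 0.06; 0 0 -0.015 0 0 0 0.06; 0 0 -0.03 0 0 0 0.06; 0 0 -0.035 0 0 0 0.06; 0 0 -0.035 0 0 0 0.06")

```text
time: 5.55
tool_pos: [535.7, 247.8, 64.0]
tcp_rot: [-3.141, 0.002, 0.494]
contact_force: [-0.3, 0.5, 0.9]
grip_width: 60.1
```

arm_command(targets="0 0 -0.007 0 0 0 0.06; 0 0 -0.013 0 0 0 0.06; 0 0 -0.013 0 0 0 0.05; 0 0 -0.013 0 0 0 0.02; 0 0 -0.013 0 0 0 0.005")

```text
time: 6.05
tool_pos: [536.4, 248.0, 51.9]
tcp_rot: [3.141, -0.001, 0.494]
contact_force: [0.6, 0.2, 0.4]
grip_width: 40.7
```

arm_command(targets="0 0 0 0 0 0 0.005; 0 0 0 0 0 0 0.005; 0 0 0 0 0 0 0.005; 0 0 0 0 0 0 0.005; 0 0 0 0 0 0 0.005")

```text
time: 6.55
tool_pos: [536.3, 247.8, 51.6]
tcp_rot: [3.141, -0.0, 0.494]
contact_force: [-0.3, -1.2, 0.6]
grip_width: 11.6
```

Gripped at 11.6 mm. Lifting.

arm_command(targets="0 0 0.01 0 0 0 0.005; 0 0 0.04 0 0 0 0.005; 0 0 0.08 0 0 0 0.005; 0 0 0.12 0 0 0 0.005; 0 0 0.16 0 0 0 0.005")

```text
time: 7.05
tool_pos: [535.6, 247.9, 213.5]
tcp_rot: [-3.141, 0.001, 0.494]
contact_force: [1.4, 0.5, -3.3]
grip_width: 11.7
```

arm_command(targets="0 -0.04 0.02 0 0 0 0.005; -0.002 -0.08 0.02 0 0 -4 0.005; -0.004 -0.12 0.02 0 0 -8 0.005; -0.006 -0.16 0.02 0 0 -12 0.005; -0.008 -0.2 0.02 0 0 -16 0.005")

```text
time: 7.55
tool_pos: [527.5, 46.6, 232.0]
tcp_rot: [-3.142, 0.0, 0.213]
contact_force: [0.4, 0.2, -3.6]
grip_width: 11.9
```

arm_command(targets="-0.002 -0.04 0 0 0 -3 0.005; -0.004 -0.08 0 0 0 -3 0.005; -0.006 -0.12 0 0 0 -3 0.005; -0.008 -0.15 0 0 0 -3 0.005; -0.008 -0.15 0 0 0 -3 0.005")

```text
time: 8.05
tool_pos: [519.6, -105.6, 231.8]
tcp_rot: [3.14, 0.001, 0.158]
contact_force: [-0.3, 0.2, -4.0]
grip_width: 11.7
```

```bash
python3 - <<'E'
from ring import *
c=grab('wrist','w6'); o=c['obs']; print(o['time'],o['tool_pos'],o['tcp_rot'],o['contact_force'],o['moment'],o['grip_width'])
P=cloud(c);Q=P.reshape(-1,3)
d=Q[:,:2]-o['tool_pos'][:2]; near=np.hypot(*d.T)<60; print(np.histogram(Q[near][:,2],range(100,320,8)))
x,y=np.array([511.6,-244.6]);m=(np.hypot(Q[:,0]-x,Q[:,1]-y)<58)&(np.abs(Q[:,2]-116)<4); print('ring pts',m.sum(),Q[m].mean(0))
E
```

```text
8.05 [ 519.6022623  -105.56840861  231.7742171 ] [3.14038179e+00 7.70416696e-04 1.58473642e-01] [-0.27734362  0.20610351 -3.9508279 ] [0.18266496 0.05267246 0.04315225] 11.680542545179186
(array([   0,    0,    0,    0,    0,    0,    0,    0,    0,    0,    0,
        100,  136,  143,   92,  137,  217, 2241, 2029,   81,  230,  413,
       2138,  311,  195,  268,   57]), array([100, 108, 116, 124, 132, 140, 148, 156, 164, 172, 180, 188, 196,
       204, 212, 220, 228, 236, 244, 252, 260, 268, 276, 284, 292, 300,
       308, 316]))
ring pts 2566 [ 514.06063057 -243.21658708  115.54505112]
```

View pics/w6.png

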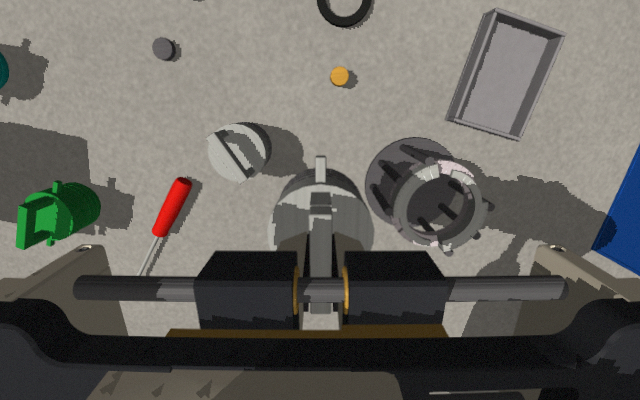

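The view shows the cartridge held, with its bar at (320,215) and front lug at (320,165), and the whole ring at (440,205). Next I measure both in this frame.

```bash
cat > m.py <<'E'
from ring import *
def inner(P,c=(512,-245.)):
    c=np.array(c); Q=P.reshape(-1,3); Q=Q[(np.abs(Q[:,2]-116)<4)]
    for _ in range(4):
        d=Q[:,:2]-c; r=np.hypot(*d.T); s=(r<58)&(r>33); q=Q[s]; d=d[s]; r=r[s]; k=(np.degrees(np.arctan2(d[:,1],d[:,0]))//8).astype(int)
        B=np.array([q[k==i][np.argmin(r[k==i])] for i in set(k) if r[k==i].min()<44])
        f=least_squares(lambda p:np.hypot(B[:,0]-p[0],B[:,1]-p[1])-39.3,c,loss='soft_l1'); c=f.x
    return c,np.sqrt(np.mean(f.fun**2)),len(B)
def part(P,o):
    """held cartridge: can-top rim centre/height, bar and front lug"""
    t=o['tool_pos']; Q=P.reshape(-1,3); d=Q-t; near=np.hypot(d[:,0],d[:,1])<62
    q=Q[near&(d[:,2]>5)&(d[:,2]<20)]; zc=np.median(q[:,2]); q=q[abs(q[:,2]-zc)<4]
    k=np.arctan2(q[:,1]-t[1],q[:,0]-t[0]); r=np.hypot(q[:,0]-t[0],q[:,1]-t[1]); kk=(k//.12).astype(int)
    B=np.array([q[kk==i][np.argmax(r[kk==i])] for i in set(kk) if r[kk==i].max()>32 and r[kk==i].max()<40])
    f=least_squares(lambda p:np.hypot(B[:,0]-p[0],B[:,1]-p[1])-35.7,t[:2],loss='soft_l1')
    b=Q[near&(abs(Q[:,2]-zc-39)<3.5)]; yaw=o['tcp_rot'][2]; e=np.array([np.cos(yaw),np.sin(yaw)]); n=np.array([-e[1],e[0]])
    w=(b[:,:2]-t[:2]); w=w[abs(w@n)<9]; al=w@e; out=w[al>15]
    print('can top z',zc,'rim ctr',f.x,np.sqrt(np.mean(f.fun**2)),len(B),'bar z',np.median(b[:,2]),'bar far end',np.percentile(al,99),'bar dir',np.degrees(np.arctan2(*np.polyfit(al[al>12],(w@n)[al>12],1)[:1],1)+yaw),'offn',np.median((w@n)[al>12]))
    l=Q[near&(abs(Q[:,2]-zc+6)<4)]; w=l[:,:2]-t[:2]; w=w[(w@e>40)]
    if len(w): print('lug',len(w),'tip',np.percentile(w@e,98),'n',np.percentile(w@n,[5,95]))
    return f.x,zc
E
python3 - <<'E'
from m import *
c=pickle.load(open('pics/w6.pkl','rb')); P=cloud(c); part(P,c['obs']); x,e,n=inner(P); print('ring',x,e,n); prof(P,x)
E
```

```text
can top z 243.96240197798016 rim ctr [ 519.34600948 -105.17233035] 0.18046759324501274 32 bar z 282.86062028749905 bar far end 30.355544429371367 bar dir 8.346515945118636 offn 0.7918155638852493
lug 197 tip 51.62123552302515 n [-2.45330296  3.90434626]
ring [ 511.65335677 -243.60101876] 0.6522441516049259 42
40 45 0:100/18 6:99/13 12:nan/0 18:116/17 24:116/19 30:116/20 36:116/16 42:116/17 48:116/17 54:116/17 60:116/17 66:116/18 72:116/16 78:116/17 84:116/15 90:116/16 96:116/16 102:116/14 108:116/18 114:116/15 120:116/17 126:115/15 132:115/16 138:116/17 144:116/12 150:116/17 156:116/15 162:115/17 168:116/20 174:115/19 180:99/8 186:100/14 192:100/12 198:109/30 204:115/17 210:116/15 216:116/19 222:116/17 228:116/22 234:116/15 240:115/18 246:116/17 252:116/14 258:116/16 264:116/14 270:116/20 276:115/18 282:115/23 288:105/33 294:100/32 300:116/31 306:115/28 312:116/18 318:116/21 324:116/18 330:116/17 336:116/19 342:116/17 348:115/25 354:112/43
  return _methods._mean(a, axis=axis, dtype=dtype,
  ret = ret.dtype.type(ret / rcount)
```

arm_command(targets="-0.003 -0.045 0 0 0 0.5 0.005; -0.006 -0.09 0 0 0 0.5 0.005; -0.0077 -0.13 0 0 0 0.5 0.005; -0.0077 -0.1388 0 0 0 0.5 0.005; -0.0077 -0.1388 0 0 0 0.5 0.005")

```text
time: 8.6
tool_pos: [512.5, -240.9, 231.4]
tcp_rot: [-3.141, 0.0, 0.17]
contact_force: [0.8, 1.1, -3.1]
grip_width: 11.8
```

arm_command(targets="0 0 -0.02 0 0 0 0.005; 0 0 -0.04 0 0 0 0.005; 0 0 -0.046 0 0 0 0.005; 0 0 -0.046 0 0 0 0.005")

```text
time: 9.0
tool_pos: [512.4, -238.8, 185.1]
tcp_rot: [-3.14, 0.001, 0.173]
contact_force: [-0.2, -1.1, -2.8]
grip_width: 11.5
```

```bash
python3 -W ignore - <<'E'
from m import *
c=grab('wrist','w7'); o=c['obs']; print(o['time'],o['tool_pos'],o['tcp_rot'],o['contact_force'],o['moment']); P=cloud(c); part(P,o)
Q=P.reshape(-1,3); print('ring pts',((np.abs(Q[:,2]-116)<3)&(np.hypot(Q[:,0]-512,Q[:,1]+244)<57)).sum())
s=grab('side','side2')
cv2.imwrite('pics/c2.png',np.hstack([cv2.resize(c['color'][100:300,220:420],(400,400)),cv2.resize(s['color'][100:210,335:445],(400,400),interpolation=cv2.INTER_CUBIC)])[:,:,::-1])
E
```

```text
9.0 [ 512.43892787 -238.82768546  185.11657947] [-3.13978751e+00  1.36619611e-03  1.73381020e-01] [-0.15943862 -1.07390657 -2.83747644] [ 0.00332807 -0.00786995 -0.00925106]
can top z 197.02168405038188 rim ctr [ 512.2767706  -238.48483805] 0.16699850348479342 33 bar z 235.89269574668708 bar far end 30.455285308675336 bar dir 9.065335269611534 offn 0.6442602089182792
lug 190 tip 51.660387930037125 n [-2.47420997  3.26578078]
ring pts 2182
```

View pics/c2.png

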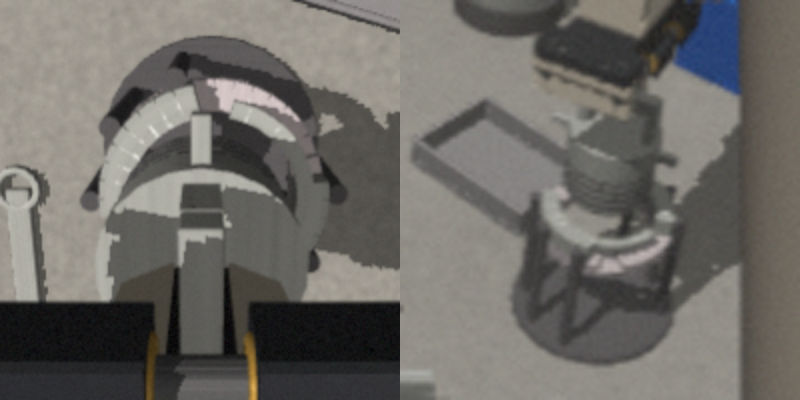

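The left crop shows the front lug at (200,140) just short of the +x slot at (205,95). The right crop shows the foot above the ring. I'll check the ring centre from this closer view.

```bash
python3 -W ignore - <<'E'
from m import *
c=pickle.load(open('pics/w7.pkl','rb')); P=cloud(c); Q=P.reshape(-1,3)
near=(512,-244.); q=Q[(np.abs(Q[:,2]-116)<3)]; d=q[:,:2]-near; r=np.hypot(*d.T); a=np.degrees(np.arctan2(d[:,1],d[:,0])); s=(r<59)&(r>34); q,r,a=q[s],r[s],a[s]
k=(a//6).astype(int)
I=np.array([q[k==i][np.argmin(r[k==i])] for i in set(k) if i*6>-75 and i*6<75 and r[k==i].min()<43])
# outer edge where full-width: 18..98 deg
O=np.array([q[k==i][np.argmax(r[k==i])] for i in set(k) if 20<=i*6<=94])
f=least_squares(lambda p:np.r_[np.hypot(I[:,0]-p[0],I[:,1]-p[1])-39.3,np.hypot(O[:,0]-p[0],O[:,1]-p[1])-53.7],near,loss='soft_l1'); print(f.x,np.sqrt(np.mean(f.fun**2)),len(I),len(O)); print(f.fun.round(1))
for w in (np.array([511.65,-244.1]),f.x): prof(P,w)
E
```

```text
[ 511.67754664 -244.09000718] 2.0890195880423006 22 12
[ 3.  -0.6 -0.9 -0.5 -0.7 -0.3 -0.4 -0.7 -0.7 -0.5  0.1 -0.  -0.3 -0.
  0.   0.2  0.2 -0.2 -0.4 -0.1 -0.5 -0.   5.4  5.5 -0.  -0.1  0.   4.4
  5.4  5.2 -0.2 -0.1 -0.1 -0.2]
40 45 0:100/24 6:100/29 12:191/68 18:191/57 24:117/49 30:295/550 36:297/719 42:303/373 48:303/277 54:315/780 60:321/1525 66:303/273 72:117/49 78:116/35 84:117/26 90:196/26 96:197/9 102:197/8 108:197/5 114:nan/0 120:nan/0 126:nan/0 132:nan/0 138:nan/0 144:nan/0 150:nan/0 156:nan/0 162:nan/0 168:nan/0 174:nan/0 180:nan/0 186:nan/0 192:nan/0 198:nan/0 204:nan/0 210:nan/0 216:nan/0 222:nan/0 228:nan/0 234:nan/0 240:nan/0 246:292/46 252:nan/0 258:115/5 264:116/23 270:116/21 276:116/28 282:116/25 288:116/24 294:116/26 300:116/26 306:322/208 312:321/529 318:318/787 324:303/223 330:303/267 336:298/688 342:296/588 348:293/231 354:116/37
48 53 0:100/30 6:100/26 12:191/93 18:116/56 24:116/32 30:116/35 36:116/32 42:117/62 48:296/834 54:303/386 60:303/329 66:321/1600 72:306/131 78:116/31 84:116/28 90:116/31 96:116/27 102:116/25 108:116/6 114:nan/0 120:nan/0 126:nan/0 132:n
[... 967 characters left out ...]
303/219 330:303/268 336:298/686 342:296/591 348:293/219 354:116/37
48 53 0:100/30 6:100/26 12:191/92 18:116/56 24:116/30 30:116/35 36:116/33 42:117/57 48:296/824 54:303/391 60:303/320 66:321/1604 72:306/133 78:116/31 84:116/28 90:116/31 96:116/27 102:116/25 108:116/6 114:nan/0 120:nan/0 126:nan/0 132:nan/0 138:nan/0 144:nan/0 150:nan/0 156:nan/0 162:nan/0 168:nan/0 174:nan/0 180:nan/0 186:nan/0 192:nan/0 198:nan/0 204:nan/0 210:nan/0 216:nan/0 222:nan/0 228:nan/0 234:nan/0 240:nan/0 246:289/7 252:292/119 258:116/27 264:116/27 270:116/28 276:116/26 282:116/27 288:104/42 294:99/30 300:322/179 306:321/688 312:315/743 318:295/219 324:100/24 330:290/102 336:100/29 342:100/29 348:100/30 354:100/31
```

arm_command(targets="-0.0006 -0.0057 0 0 0 0 0.005; -0.0006 -0.0057 0 0 0 0 0.005; -0.0006 -0.0057 0 0 0 0 0.005; -0.0006 -0.0057 0 0 0 0 0.005")

```text
time: 9.5
tool_pos: [512.0, -246.7, 185.9]
tcp_rot: [3.141, -0.0, 0.171]
contact_force: [-0.2, 0.4, -3.1]
grip_width: 11.4
```

```bash
python3 -W ignore - <<'E'
from m import *
c=grab('wrist','w8'); o=c['obs']; print(o['time'],o['tool_pos'],o['tcp_rot'],o['contact_force'],o['moment']); P=cloud(c); part(P,o)
E
```

```text
9.5 [ 511.95759299 -246.68705432  185.86937687] [ 3.14137072e+00 -2.96232318e-04  1.71128681e-01] [-0.15321322  0.40310509 -3.13766364] [ 0.01448431 -0.01175312  0.02053267]
can top z 197.75624032982907 rim ctr [ 511.7488723  -246.35873187] 0.16743150263880435 32 bar z 236.65749006308852 bar far end 30.389099607281057 bar dir 9.112528425534215 offn 0.7460921869144514
lug 194 tip 51.60432529252721 n [-2.45634074  3.27935426]
```

```bash
cat >> m.py <<'E'
def ring_part(P,near=(511.7,-244.2)):
    Q=P.reshape(-1,3); q=Q[(np.abs(Q[:,2]-116)<3)]; d=q[:,:2]-near; r=np.hypot(*d.T); a=np.degrees(np.arctan2(d[:,1],d[:,0])); s=(r<59)&(r>34); q,r,a=q[s],r[s],a[s]; k=(a//6).astype(int)
    I=np.array([q[k==i][np.argmin(r[k==i])] for i in set(k) if -75<i*6<75 and r[k==i].min()<43])
    f=least_squares(lambda p:np.hypot(I[:,0]-p[0],I[:,1]-p[1])-39.3,near,loss='soft_l1',f_scale=.3)
    print('ring',f.x.round(2),np.median(abs(f.fun)).round(2),len(I)); return f.x
E
python3 -W ignore - <<'E'
from m import *
for t in ('w1','w6','w7','w8'): ring_part(cloud(pickle.load(open(f'pics/{t}.pkl','rb'))))
c=grab('wrist','w9');o=c['obs'];print(o['tool_pos'],o['dq'].round(3));P=cloud(c);part(P,o);ring_part(P); o=get_obs();print(o['time'],o['tool_pos'])
E
```

```text
ring [ 511.74 -244.6 ] 0.18 22
ring [ 510.89 -243.92] 0.18 22
ring [ 511.29 -244.48] 0.16 22
ring [ 511.15 -244.5 ] 0.06 22
[ 511.9247996  -246.62988312  185.77147996] [ 0.003  0.001  0.001  0.    -0.001 -0.001]
can top z 197.65307321729273 rim ctr [ 511.75256819 -246.31549252] 0.537745582758475 33 bar z 236.56057760150367 bar far end 30.35316932862136 bar dir 9.559027590408174 offn 0.7427538751891488
lug 190 tip 51.661767212969 n [-2.47010317  3.28271202]
ring [ 511.15 -244.49] 0.08 22
9.6 [ 511.91089123 -246.53329672  185.7191033 ]
```

arm_command(targets="-0.0004 0.0018 0 0 0 0 0.005; -0.0004 0.0018 -0.01 0 0 0 0.005; -0.0004 0.0018 -0.02 0 0 0 0.005; -0.0004 0.0018 -0.03 0 0 0 0.005; -0.0004 0.0018 -0.03 0 0 0 0.005")

```text
time: 10.1
tool_pos: [510.4, -244.0, 153.3]
tcp_rot: [-3.139, 0.003, 0.172]
contact_force: [-0.9, 0.7, -3.1]
grip_width: 11.6
```

```bash
python3 -W ignore - <<'E'
from m import *
c=grab('wrist','w10');o=c['obs'];print(o['time'],o['tool_pos'],o['tcp_rot'],o['contact_force'],o['moment']);P=cloud(c);part(P,o);ring_part(P)
E
```

```text
10.1 [ 510.41520493 -244.02171158  153.30906227] [-3.13880315  0.00316301  0.17157855] [-0.85263571  0.66531308 -3.06461444] [ 0.03712896 -0.00148192  0.03162641]
can top z 165.1524772191231 rim ctr [ 510.24446177 -243.65452775] 0.18823174496612455 33 bar z 204.10376862779805 bar far end 30.498241277496106 bar dir 9.670160690798443 offn 0.5946604079251191
lug 191 tip 51.607917462500566 n [-2.47273979  3.27651655]
ring [ 509.05 -248.04] 0.91 22
```

arm_command(targets="0 0 0 0 0 0 0.005; 0 0 0 0 0 0 0.005; 0 0 0 0 0 0 0.005")

```text
time: 10.45
tool_pos: [511.8, -244.9, 156.1]
tcp_rot: [3.141, -0.001, 0.171]
contact_force: [0.0, 0.9, -3.3]
grip_width: 11.8
```

arm_command(targets="0 0 -0.01 0 0 0 0.005; 0 0 -0.02 0 0 0 0.005; 0 0 -0.03 0 0 0 0.005; 0 0 -0.034 0 0 0 0.005; 0 0 -0.034 0 0 0 0.005")

```text
time: 10.95
tool_pos: [511.0, -244.4, 120.5]
tcp_rot: [-3.14, 0.002, 0.172]
contact_force: [0.1, 0.2, -3.0]
grip_width: 11.7
```

arm_command(targets="0 0 0 0 0 0 0.005; 0 0 0 0 0 0 0.005")

```text
time: 11.15
tool_pos: [511.8, -244.9, 122.0]
tcp_rot: [3.141, -0.001, 0.171]
contact_force: [0.4, -0.7, -3.7]
grip_width: 11.4
```

```bash
python3 -W ignore - <<'E'
from m import *
c=grab('wrist','w11');o=c['obs'];print(o['time'],o['tool_pos'],o['tcp_rot'],o['contact_force'],o['moment']);P=cloud(c);part(P,o);ring_part(P)
prof(P,np.array([511.3,-244.5]))
cv2.imwrite('pics/c3.png',cv2.resize(c['color'][130:290,210:430],(770,560),interpolation=cv2.INTER_CUBIC)[:,:,::-1])
E
```

```text
11.15 [ 511.83292122 -244.93723637  122.04489066] [ 3.14089454e+00 -6.28312257e-04  1.71498745e-01] [ 0.41873003 -0.73683543 -3.69640936] [ 0.05461555 -0.0183527   0.0218948 ]
can top z 133.96876260932322 rim ctr [ 511.59906719 -244.60435483] 0.1785377144709565 33 bar z 172.8222719747808 bar far end 30.342517375879993 bar dir 9.178209626950187 offn 0.7688192214193547
lug 192 tip 51.6297692382654 n [-2.45401991  3.29264131]
ring [ 507.16 -245.34] 0.41 24
40 45 0:100/37 6:128/53 12:100/36 18:115/57 24:116/48 30:228/169 36:232/626 42:236/646 48:240/274 54:240/317 60:257/1663 66:244/452 72:116/39 78:116/44 84:116/43 90:116/38 96:116/37 102:115/37 108:116/36 114:116/31 120:116/20 126:115/7 132:nan/0 138:nan/0 144:nan/0 150:nan/0 156:nan/0 162:nan/0 168:nan/0 174:nan/0 180:nan/0 186:nan/0 192:nan/0 198:nan/0 204:nan/0 210:nan/0 216:nan/0 222:nan/0 228:nan/0 234:nan/0 240:nan/0 246:115/1 252:116/22 258:116/24 264:116/33 270:116/36 276:116/39 282:116/41 288:116/38 294:116/43 300:117/78 306:259/356 312:254/1067 318:241/495 324:240/274 330:238/504 336:233/680 342:230/294 348:116/46 354:116/60
48 53 0:100/50 6:127/109 12:100/62 18:115/69 24:116/53 30:116/58 36:116/59 42:116/52 48:231/470 54:235/238 60:232/236 66:257/1641 72:258/197 78:116/49 84:116/45 90:116/48 96:116/48 102:116/45 108:116/1 114:100/1 120:nan/0 126:nan/0 132:nan/0 138:nan/0 144:nan/0 150:nan/0 156:nan/0 162:nan/0 168:nan/0 174:nan/0 180:nan/0 186:nan/0 192:nan/0 198:nan/0 204:nan/0 210:nan/0 216:nan/0 222:nan/0 228:nan/0 234:nan/0 240:nan/0 246:229/34 252:229/70 258:116/42 264:116/43 270:116/44 276:116/43 282:116/45 288:107/83 294:100/55 300:259/293 306:255/1060 312:233/372 318:101/51 324:232/558 330:100/50 336:100/46 342:100/50 348:100/50 354:100/50
```

View pics/c3.png

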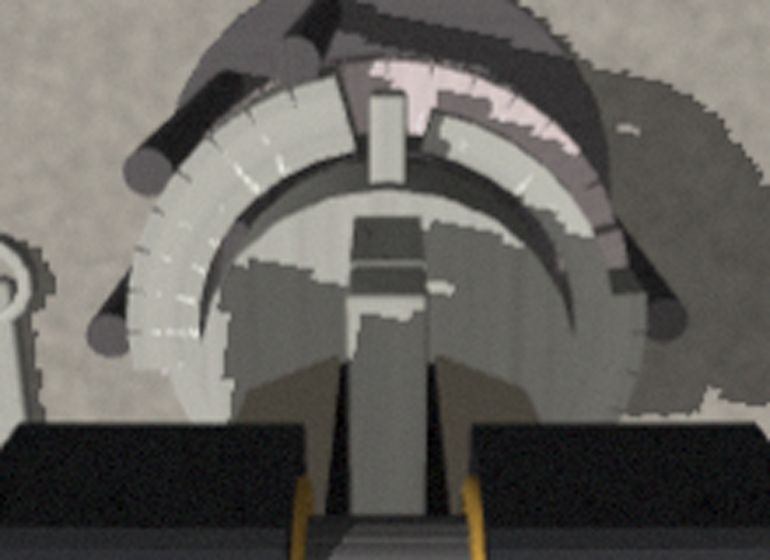

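The crop shows the front lug at (388,140), centred in the slot between (350,120) and (432,130), with an even gap round the can. I'll let it down until the ledge carries it.

arm_command(targets="0 0 -0.006 0 0 0 0.005; 0 0 -0.012 0 0 0 0.005; 0 0 -0.016 0 0 0 0.005; 0 0 -0.017 0 0 0 0.005; 0 0 -0.017 0 0 0 0.005")

```text
time: 11.7
tool_pos: [511.4, -244.7, 104.3]
tcp_rot: [-3.141, 0.0, 0.172]
contact_force: [0.4, -0.6, -3.3]
grip_width: 11.7
```

arm_command(targets="0 0 0 0 0 0 0.005; 0 0 0 0 0 0 0.005")

```text
time: 11.9
tool_pos: [511.7, -244.9, 104.9]
tcp_rot: [3.141, -0.0, 0.172]
contact_force: [0.3, 0.1, -3.0]
grip_width: 11.7
```

arm_command(targets="0 0 -0.0005 0 0 0 0.005; 0 0 -0.001 0 0 0 0.005; 0 0 -0.001 0 0 0 0.005")

```text
time: 12.2
tool_pos: [511.5, -244.7, 103.7]
tcp_rot: [3.142, 0.0, 0.172]
contact_force: [0.7, 0.2, -2.5]
grip_width: 11.4
```

arm_command(targets="0 0 -0.0005 0 0 0 0.005; 0 0 -0.001 0 0 0 0.005; 0 0 -0.001 0 0 0 0.005")

```text
time: 12.5
tool_pos: [511.5, -244.7, 102.6]
tcp_rot: [-3.142, 0.0, 0.171]
contact_force: [0.1, 0.3, -3.5]
grip_width: 11.7
```

arm_command(targets="0 0 -0.0005 0 0 0 0.005; 0 0 -0.001 0 0 0 0.005; 0 0 -0.001 0 0 0 0.005")

```text
time: 12.8
tool_pos: [511.8, -244.8, 102.0]
tcp_rot: [3.141, -0.001, 0.172]
contact_force: [-0.3, 0.6, 0.1]
grip_width: 11.8
```

arm_command(targets="0 0 -0.0003 0 0 0 0.005; 0 0 -0.0006 0 0 0 0.005; 0 0 -0.0006 0 0 0 0.005")

```text
time: 13.1
tool_pos: [511.9, -244.9, 101.9]
tcp_rot: [3.141, -0.001, 0.172]
contact_force: [-0.8, 0.8, 5.0]
grip_width: 11.7
```

The ledge carries it at tcp z about 102. I'll ease the push slightly and twist clockwise.

arm_command(targets="0 0 0.0005 0 0 -3 0.005; 0 0 0.0005 0 0 -6 0.005; 0 0 0.0005 0 0 -9 0.005; 0 0 0.0005 0 0 -12 0.005; 0 0 0.0005 0 0 -15 0.005")

```text
time: 13.6
tool_pos: [511.7, -245.2, 101.9]
tcp_rot: [3.141, -0.001, -0.092]
contact_force: [0.1, 0.0, 0.8]
grip_width: 11.6
```

```bash
python3 -c "
from h import *
o=get_obs();print(o['tool_pos'],o['tcp_rot'],o['contact_force'],o['moment'],o['joint_positions'])"
```

```text
[ 511.72683198 -245.16639533  101.91287359] [ 3.14061479e+00 -6.71539015e-04 -9.21815554e-02] [0.14769943 0.00906501 0.76987009] [0.04732935 0.14213365 0.07386621] [-5.81501094e-01  5.08687220e-01  1.54140195e+00 -6.17333865e-04
  1.09045121e+00  1.08176209e+00]
```

arm_command(targets="0 0 0 0 0 -3 0.005; 0 0 0 0 0 -6 0.005; 0 0 0 0 0 -9 0.005; 0 0 0 0 0 -12 0.005; 0 0 0 0 0 -15 0.005")

```text
time: 14.1
tool_pos: [511.7, -245.1, 101.9]
tcp_rot: [3.141, -0.001, -0.354]
contact_force: [-0.5, 0.1, 1.6]
grip_width: 11.7
```

arm_command(targets="0 0 0 0 0 -3 0.005; 0 0 0 0 0 -6 0.005; 0 0 0 0 0 -9 0.005; 0 0 0 0 0 -12 0.005; 0 0 0 0 0 -14 0.005")

```text
time: 14.6
tool_pos: [511.7, -245.1, 101.9]
tcp_rot: [3.141, -0.001, -0.598]
contact_force: [-0.2, -0.4, 2.1]
grip_width: 11.5
```

```bash
python3 -c "
from h import *
o=get_obs();print(o['tool_pos'],np.degrees(o['tcp_rot']),o['contact_force'],o['moment'],o['joint_positions'])"
```

```text
[ 511.69074237 -245.05951494  101.89641451] [ 1.79977907e+02 -4.69954483e-02 -3.42730064e+01] [-0.17522857 -0.36996237  2.07627984] [0.14346557 0.20847012 0.07829563] [-5.81468922e-01  5.08699623e-01  1.54143172e+00 -4.50143313e-04
  1.09064769e+00  1.58771213e+00]
```

Turned 44 degrees, with the ledge still carrying it. Small steps from here.

arm_command(targets="0 0 0 0 0 -2 0.005; 0 0 0 0 0 -4 0.005; 0 0 0 0 0 -6 0.005; 0 0 0 0 0 -6 0.005")

```text
time: 15.0
tool_pos: [511.6, -245.0, 101.9]
tcp_rot: [3.141, -0.001, -0.701]
contact_force: [-0.5, -0.5, 2.7]
grip_width: 11.8
```

arm_command(targets="0 0 0 0 0 -1.5 0.005; 0 0 0 0 0 -3 0.005; 0 0 0 0 0 -3 0.005")

```text
time: 15.3
tool_pos: [511.7, -245.0, 101.8]
tcp_rot: [3.141, -0.001, -0.754]
contact_force: [-1.6, -0.9, 3.9]
grip_width: 11.6
```

arm_command(targets="0 0 0 0 0 -1.5 0.005; 0 0 0 0 0 -3 0.005; 0 0 0 0 0 -3 0.005")

```text
time: 15.6
tool_pos: [511.3, -244.7, 101.3]
tcp_rot: [3.141, 0.001, -0.807]
contact_force: [-0.4, -0.7, 1.2]
grip_width: 11.6
```

It dropped about 0.6 mm, so the notch edge is here. I'll turn a little further to the middle, then let it down gently.

arm_command(targets="0 0 0 0 0 -1.5 0.005; 0 0 0 0 0 -3 0.005; 0 0 0 0 0 -4 0.005; 0 0 0 0 0 -4 0.005")

```text
time: 16.0
tool_pos: [511.4, -244.4, 101.1]
tcp_rot: [3.141, 0.001, -0.876]
contact_force: [-0.0, -0.7, -3.0]
grip_width: 11.8
```

arm_command(targets="0 0 -0.0005 0 0 0 0.005; 0 0 -0.001 0 0 0 0.005; 0 0 -0.001 0 0 0 0.005")

```text
time: 16.3
tool_pos: [511.5, -244.7, 100.4]
tcp_rot: [3.141, 0.0, -0.876]
contact_force: [-0.0, -1.1, -2.4]
grip_width: 11.2
```

```bash
python3 -c "
from h import *
o=get_obs();print(o['tool_pos'],np.degrees(o['tcp_rot']),o['contact_force'],o['moment'])"
```

```text
[ 511.46718022 -244.67437689  100.40350098] [ 1.79991235e+02  1.63546394e-02 -5.01669956e+01] [-0.04814314 -1.09495403 -2.38618463] [ 0.12331338  0.01699389 -0.01534562]
```

Both lugs are off the ledge, with the full weight back on the gripper. I'll let it down the rest of the way.

arm_command(targets="0 0 -0.001 0 0 0 0.005; 0 0 -0.002 0 0 0 0.005; 0 0 -0.0025 0 0 0 0.005; 0 0 -0.0025 0 0 0 0.005")

```text
time: 16.7
tool_pos: [511.5, -244.7, 97.9]
tcp_rot: [3.141, 0.0, -0.876]
contact_force: [-0.5, 0.0, -3.6]
grip_width: 11.7
```

arm_command(targets="0 0 -0.0005 0 0 0 0.005; 0 0 -0.001 0 0 0 0.005; 0 0 -0.001 0 0 0 0.005")

```text
time: 17.0
tool_pos: [511.5, -244.7, 97.0]
tcp_rot: [3.141, 0.0, -0.876]
contact_force: [0.3, -0.4, -3.3]
grip_width: 11.5
```

arm_command(targets="0 0 -0.0005 0 0 0 0.005; 0 0 -0.001 0 0 0 0.005; 0 0 -0.001 0 0 0 0.005")

```text
time: 17.3
tool_pos: [511.6, -244.8, 96.1]
tcp_rot: [-3.142, -0.0, -0.876]
contact_force: [-0.2, 0.1, -2.3]
grip_width: 11.9
```

arm_command(targets="0 0 -0.0003 0 0 0 0.005; 0 0 -0.0006 0 0 0 0.005; 0 0 -0.0006 0 0 0 0.005")

```text
time: 17.6
tool_pos: [511.8, -245.0, 95.9]
tcp_rot: [-3.141, -0.001, -0.876]
contact_force: [0.7, -1.0, 0.9]
grip_width: 11.8
```

```bash
python3 -W ignore - <<'E'
from m import *
c=grab('wrist','w12');o=c['obs'];print(o['tool_pos'],np.degrees(o['tcp_rot']),o['contact_force'],o['moment']);P=cloud(c);part(P,o)
E
```

```text
[ 511.80712033 -244.98947191   95.91612784] [-1.79992583e+02 -5.45823933e-02 -5.01753364e+01] [ 0.72200049 -0.95636811  0.87952914] [0.11386113 0.09716609 0.01714621]
can top z 108.5311103669898 rim ctr [ 510.65812867 -245.16841351] 3.0901194238601835 14 bar z 146.69794809540363 bar far end 30.07844581574481 bar dir -50.94171063796591 offn 0.11777797268268804
lug 813 tip 53.77601846181897 n [-21.2977694   28.84499902]
```

It bottomed at tcp 95.9, exactly 6 mm below the ledge height. Releasing and retreating.

arm_command(targets="0 0 0 0 0 0 0.02; 0 0 0 0 0 0 0.04; 0 0 0 0 0 0 0.05; 0 0 0 0 0 0 0.05; 0 0 0 0 0 0 0.05")

```text
time: 18.15
tool_pos: [511.5, -244.7, 95.4]
tcp_rot: [3.142, 0.0, -0.876]
contact_force: [1.1, 0.5, 0.6]
grip_width: 46.7
```

arm_command(targets="0 0 0.005 0 0 0 0.05; 0 0 0.015 0 0 0 0.05; 0 0 0.04 0 0 0 0.05; 0 0 0.08 0 0 0 0.05; 0 0 0.12 0 0 0 0.05")

```text
time: 18.65
tool_pos: [511.3, -244.5, 217.4]
tcp_rot: [3.141, 0.0, -0.876]
contact_force: [0.5, -0.0, 0.1]
grip_width: 50.2
```

arm_command(targets="-0.03 0 0.02 0 0 0 0.05; -0.06 0 0.04 0 0 0 0.05; -0.06 0 0.04 0 0 0 0.05; -0.06 0 0.04 0 0 0 0.05")

```text
time: 19.05
tool_pos: [451.7, -245.0, 256.8]
tcp_rot: [-3.141, -0.003, -0.876]
contact_force: [0.9, -0.7, 0.4]
grip_width: 49.9
```

```bash
python3 -W ignore - <<'E'
from m import *
c=grab('wrist','w13');o=c['obs'];print(o['time'],o['tool_pos'],o['contact_force'],o['grip_width']);Q=cloud(c).reshape(-1,3)
d=np.hypot(Q[:,0]-511.5,Q[:,1]+244.6); b=Q[(d<36)&(Q[:,2]>140)&(Q[:,2]<155)]
print('bar z',np.median(b[:,2]),cv2.minAreaRect(b[:,:2].astype(np.float32)))
t=Q[(d<34)&(Q[:,2]>95)&(Q[:,2]<120)];print('can top',np.median(t[:,2]))
cv2.imwrite('pics/c4.png',c['color'][:,:,::-1])
a=grab('top','top2'); a0=pickle.load(open('pics/top0.pkl','rb'))
df=(np.abs(a['color'].astype(int)-a0['color']).sum(2)>120).astype(np.uint8); n,_,st,ce=cv2.connectedComponentsWithStats(df)
print([(ce[i].round().tolist(),int(st[i,4])) for i in range(1,n) if st[i,4]>25])
E
```

```text
19.05 [ 451.66138913 -244.98962008  256.81688659] [ 0.91152418 -0.69428318  0.43867015] 49.945969877250114
bar z 146.73307735313028 ((510.9388427734375, -244.53790283203125), (12.322673797607422, 62.14364242553711), 39.84798812866211)
can top 107.87716593342068
[([463.0, 212.0], 868), ([527.0, 279.0], 10277), ([592.0, 227.0], 2344), ([240.0, 213.0], 975), ([432.0, 218.0], 409), ([385.0, 348.0], 2033), ([578.0, 359.0], 294), ([607.0, 374.0], 1548), ([309.0, 371.0], 1552), ([490.0, 370.0], 185), ([538.0, 386.0], 1178), ([436.0, 388.0], 1199), ([352.0, 388.0], 46), ([245.0, 394.0], 354), ([573.0, 395.0], 62)]
```

View pics/c4.png

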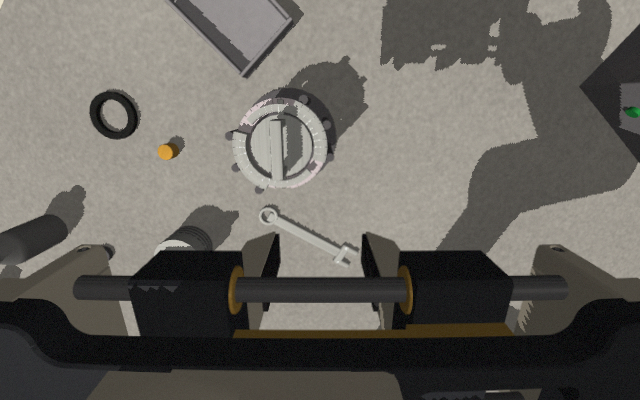

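The view shows the cartridge seated in the ring at (280,143), with the gripper clear of it. The bar top is at 146.7 mm against 147 expected and the can top at 107.9 against 108, so it is fully home. The top-view differences away from the stand and the cartridge's old spot come from the arm and its shadow.

```bash
python3 -c "
from plant import *
print(close_job())"
```

```text
the job is handed in; nothing more can be done
None
```

The lugged cartridge is hanging in the stand, locked with both lugs down in the notches. The gripper has let go and the job is handed in at about 19 s.

- **Grasp:** My first grasp missed. The fingers closed just above the bar because the fingertips sit about 28 mm behind the reported TCP. The cartridge did not move; I measured the offset from the wrist depth image and gripped again, reading 11.6 mm on the 12 mm bar.
- **Lock:** The lugs met the ledge at TCP z 101.9. I twisted clockwise about 60° with a push of no more than 5 N, using the notch the cameras had shown and feeling for the drop. It then sank 6.0 mm to the bottom.
- **Last checks:** After release the bar top was at 146.7 mm (147 expected) and the can top at 107.9 mm (108 expected). The bar's angle was -50°, and its centre was within 1 mm of the ring's.
- **Bystanders:** Comparing top views before and after showed changes only at the cartridge's old spot, at the stand, and where the arm and its shadow had moved. In areas the arm or its shadow covered, a small shift would not show.
- **Disagreement:** Readings taken just after a move were off by up to about 6 mm while the arm settled. I let the arm settle before the contact steps.

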